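# Feed one spacer washer for the cutting wheel

## Robot

A 6-joint arm with a two-finger parallel gripper is mounted at the origin on the work surface. World frame = base frame: x ahead of the robot, y to its left, z up, the work surface at z = 0. Lengths are in mm, angles in rad, forces in N, time in s.
With the tool pointing down it reaches from about 350 to 875 mm from the base axis. Payload 4.2 kg.
Tool frame: the origin (TCP) lies on the centre line of the jaws, within the pads' length; the fingertips stand 25 mm ahead of it and the grasp point (between the pads) lies 6 mm ahead of it; z points along the fingers, y is the direction in which the jaws open and shut (so a half turn about z gives the same grasp; the last joint's range is limited). The gripper opens to 85 mm and grips with 20 to 120 N. Pads are 22 mm wide; open, the fingers measure 114 mm over their backs; the gripper's body (76 mm by 85 mm) begins 54 mm behind the grasp point. The pads swing forward as they close: fully open they stand 13 mm farther back than shut.
Start: joints at [-0.9, 0.385, 0.008, 0, -1.194, -0.259], TCP at [250.175, -572.723, 256.312] pointing down, gripper open.
Joint ranges: [-3.14, 3.14], [-1.21, 2.06], [-1.07, 1.41], [-3.16, 2.05], [-2.99, -0.16], [-3.1, 3.1]. Speed limits (rad/s): [2.79, 2.79, 3.14, 3.14, 3.14, 3.14].

## Interface

Orientations are given as a unit quaternion [x, y, z, w].
In Python, from bench import arm gives the robot as it stands.
- The arm moves only by the tool drive_tool, never from a script. Its argument "plan" is a list of rows, each a list of 2 entries, a list of its own where there are three numbers: the shift along the tool's x, y, z in m, then the turn about the tool's z in degrees. A call has 1 to 12 rows; each row shifts and turns the commanded pose from where the row before left it, along the tool's axes as they then stand; what a row does not reach is not made up. A row lasts 1/8 s, in which the tool goes at most 62.5 mm and 10.7 degrees, less where a joint would pass 70% of its speed; a pose out of reach is approached as far as the arm can. A call with a gripper value outside its range is refused whole. "fingers" is the closure, from -1 (fully open) to 1 (shut), so that 0 is half open, set as the call begins (left out, the last holds). The fingers move at their own pace and stop on an object; the grip force is fixed at half the most. Time passes only in rows, so rows that do not move let the fingers close. It gives the time, the measured TCP pose, the force and the opening at its end, in the units of the state.
- arm.read_state(): the state, without advancing time (a new reading comes with each control period).
- arm.get_image(name): name is "scene" or "top" or "wrist"; returns a dict with "image" (384x512x3 uint8, red, green, blue), "K" (3x3 intrinsics, pixels), "dist" ([k1, k2, p1, p2, k3] as OpenCV has them; the pictures are not rectified), "R" (3x3) and "t" (3): a world point X has camera coordinates R X + t. Camera axes: x right, y down, z forward; pixel columns grow to the right and rows downward; lengths in mm; the calibration is good to about 2 mm. A picture is of the moment at which its call begins. There is no depth.
- arm.job_done(): hands the job in, once; it reports no verdict.
The state is a dict: "clock": time; "joints": joint angles; "joint_vel": joint speeds; "joint_efforts": joint torques, N m; "position": TCP position; "ee_rot": TCP orientation; "contact_force": force on the tool from outside, world axes, zero at the start; "wrist_torque": the same for the moment, N m; "gripper_width": finger opening in mm.
Only numpy, scipy, OpenCV 4.12 (cv2) and the standard library are available. Lean on these libraries where they do the work, as an engineer would, in place of code of your own. Each camera call takes 0.05 s, during which the arm holds its last target.

## Task

A cutting wheel is about to be changed and one brass spacer washer must be laid out for it. Press the feeder's red plunger button fully home once, so that one washer comes out, and let the plunger spring all the way back; then slide that washer along the bench with a fingertip until it lies flat and wholly on the round green rubber mat. Do not pick anything up, do not feed a second washer, and leave the cutting wheel, the glass, the nut and the dressing stone where they are.

Things in the scene. Friction and masses are not known exactly. Their poses are not given: they have to be found in the camera images.
- feeder: Washer feeder fixed to the bench: an open-topped aluminium magazine with sight slots, 54 mm long (x), 62 mm wide (y), 66 mm high, holding five stacked brass washers. Origin on the bench under the stack's centre. Its level x axis, roughly away from the robot, is the way the plunger pushes and washers come out; z up. Front face at x = +27 mm, above a 10 mm high gate that lets out one washer.
- outlet (a point): Point on the bench, 54 mm in front (+x) of the feeder's origin, where the fed washer's centre stands after a slow full press, its rear edge 7 mm clear of the feeder's front face. The bench is flat and open there. Other parts of the feeder: spring barrels beside the magazine, out to |y| = 46 mm, 32 mm high, from x = -40 to +18 mm; screw feet out to |y| = 53 mm, 8 mm high.
- plunger (a joint): Travel of the plunger in m along the feeder's x: 0 = fully out, 0.056 = fully home at its stop. A spring returns it: 4 N at rest, about 10 N at home, plus drag of 25 N per m/s. Its blade pushes the bottom washer out ahead of it; the others rest on the blade and drop 8 mm when it is back, so another stroke would feed another. Press slowly, about 0.05 m/s: a blow shoots the washer further.
- button_face (a point): Centre of the outer face of the red palm button: a disc 32 mm across, 12 mm thick, its axis along the feeder's x, centre 27 mm above the bench. The face is at feeder x = -117 mm with the plunger out, -61 mm home. Press it level along +x, fingers pointing down behind it, tips about 18 mm above the bench. Rails under it are 9 mm high; a crossbar 96 mm wide (y) lies 16 mm ahead of the face.
- washer_1: The bottom washer, the one that is fed: a brass ring 40 mm across, 8 mm thick with a 12 mm bore (too small for a fingertip), about 70 g. Origin at the centre of its underside, z is its axis. It starts at the bottom of the feeder's magazine, flat on the bench, and once fed slides flat on the bench when pushed on its rim (friction well under 1 N); fingertips 3 to 5 mm above the bench reach the rim.
- washer_2: Second washer from the bottom, identical to washer_1 (brass ring 40 mm across, 8 mm thick, origin at the centre of its underside); it stays in the feeder
- washer_3: Third washer from the bottom, identical to washer_1 (brass ring 40 mm across, 8 mm thick, origin at the centre of its underside); it stays in the feeder
- washer_4: Fourth washer from the bottom, identical to washer_1 (brass ring 40 mm across, 8 mm thick, origin at the centre of its underside); it stays in the feeder
- washer_5: Top washer of the stack, identical to washer_1 (brass ring 40 mm across, 8 mm thick, origin at the centre of its underside); it stays in the feeder
- mat: Thin round green rubber mat, 120 mm across, lying flat on the bench (under 1 mm thick, no edge to catch on) beside the outlet, on the left or on the right of it, about 120 mm from where the washer comes out. Origin at its centre on the bench. Fixed.
- wheel: Loose dark grey glass-cutting wheel with a steel hub ring, 80 mm across, 12 mm thick, 0.3 kg, lying flat on the side of the outlet opposite to the mat, about 120 mm from the washer's outlet point. Origin at the centre of its underside. Leave alone.
- tumbler: Red cut-glass tumbler standing upright, 82 mm across, 88 mm high, 0.28 kg, about 180 mm to the left or right of the plunger. Origin at the centre of its foot. Leave alone.
- nut: Steel hexagon spindle nut lying flat, 30 mm over corners, 12 mm high, about 180 mm from the plunger on the side opposite to the tumbler. Origin at the centre of its underside. Leave alone.
- dresser: Off-white wheel-dressing stone, a bar 100 x 20 x 15 mm (length along its x) lying crosswise on the bench about 175 mm in front (+x) of the feeder's origin, beyond the outlet. Origin at the centre of its underside. Leave alone.
Things that resemble listed ones, but are neither listed nor needed, are in the scene too. Leave any blue look-alike of the washer_5 alone.

How it is judged (in metres and radians):
On the way, in this order (a step that is already met when the one before it is completed fails the run):
1. the plunger is pressed fully home (value of joint plunger above 0.052 m), for 0.1 s.
2. the plunger has sprung back out and the washer is left in front of the feeder (value of joint plunger below 0.004 m and x of washer_1 in the frame of feeder above 0.044 m), for 0.1 s.
3. the washer has been slid wholly onto the mat (horizontal distance between washer_1 and mat below 0.042 m), for 0.2 s.
At the end, for the whole second after the job is handed in: washer_1 lies flat, at rest and wholly on the green mat (its centre within 42 mm of the mat's centre), the plunger is back out (under 4 mm), and the other four washers are still in the feeder (horizontal distance between washer_1 and mat below 0.042 m and height (world z) of washer_1 below 0.004 m and angle between washer_1's own z axis and vertical below 0.1 rad and linear speed of washer_1 below 0.02 m/s and value of joint plunger below 0.004 m and x of each of washer_2, washer_3, washer_4, washer_5 in the frame of feeder below 0.006 m and height (world z) of each of washer_2, washer_3, washer_4, washer_5 below 0.04 m); the robot touches nothing.
It fails at once if a second washer is fed or taken out of the feeder (x of any of washer_2, washer_3, washer_4, washer_5 in the frame of feeder above 0.012 m or height (world z) of any of washer_2, washer_3, washer_4, washer_5 above 0.045 m).
It fails at once if the fed washer is lifted (over 10 mm) or tipped up (over 0.35 rad) instead of slid (height (world z) of washer_1 above 0.01 m or angle between washer_1's own z axis and vertical above 0.35 rad).
It fails at once if the cutting wheel, the glass, the nut or the dressing stone is moved more than 15 mm (distance of any of wheel, tumbler, nut, dresser from where it was at the start of the episode above 0.015 m).
It also fails if it takes over 54 s, if anything falls off the work surface, if the arm or the gripper's body presses on something with over 40 N, if the wrist force passes 120 N, or if a joint passes its speed limit or range.

## Working session

There is one attempt and no reset: what is moved stays moved. The work goes in short steps, Python scripts to look and compute and a tool call to move; the robot and the scene stay as the last step left them, time stands still between calls to the robot, and variables do not carry over. Pictures are saved under pics/ and viewed, and the job is handed in when it is done.

Besides the shell and the picture viewer there is one more tool, called after ">>>" by a JSON object that holds its "op" and its "data", one argument or row to a line. drive_tool: Moves the arm, as the interface text tells. Its arguments: {"type":"object","properties":{"plan":{"type":"array"},"fingers":{"type":"number"}},"required":["plan"]}

```bash
mkdir -p pics
python3 - <<'E'
from bench import arm
import cv2,pickle
d={}
for n in ["scene","top","wrist"]:
    r=arm.get_image(n); d[n]=r
    cv2.imwrite(f"pics/{n}0.png",cv2.cvtColor(r["image"],cv2.COLOR_RGB2BGR))
pickle.dump(d,open("im0.pkl","wb"))
print(arm.read_state())
print(d["top"]["K"],d["top"]["R"],d["top"]["t"],d["top"]["dist"])
E
```

```text
{'clock': 0.15, 'joints': array([-9.00426843e-01,  3.85385921e-01,  6.93713482e-03, -3.47287288e-04,
       -1.19395615e+00, -2.58590115e-01]), 'joint_vel': array([-0.00071305, -0.00381321,  0.00312155,  0.00219865,  0.00133514,
       -0.00038289]), 'joint_efforts': array([-3.74251540e-04, -3.92678297e+01,  1.88581663e+01,  4.18864220e+00,
       -3.44154461e-03, -1.27403513e-05]), 'position': array([ 250.00772098, -572.39661233,  255.46887953]), 'ee_rot': array([-2.04375390e-01,  9.78892245e-01,  7.91396889e-04, -2.15987242e-04]), 'contact_force': array([-0.34201727,  0.24050551, -0.79431679]), 'wrist_torque': array([ 0.00806691, -0.01784396, -0.01245404]), 'gripper_width': 85.30544063106275}
[[402.00626962   0.         255.47183968]
 [  0.         402.00626962 189.44399349]
 [  0.           0.           1.        ]] [[ 0.00386914 -0.99997947 -0.00510733]
 [-0.99810051 -0.00354774 -0.06150433]
 [ 0.06148494  0.0053356  -0.99809375]] [ 31.55920301 545.46447701 837.69936016] [0.02862509 0.         0.         0.         0.        ]
```

View pics/top0.png

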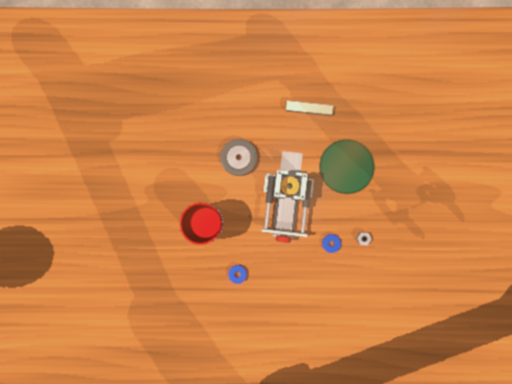

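View pics/scene0.png

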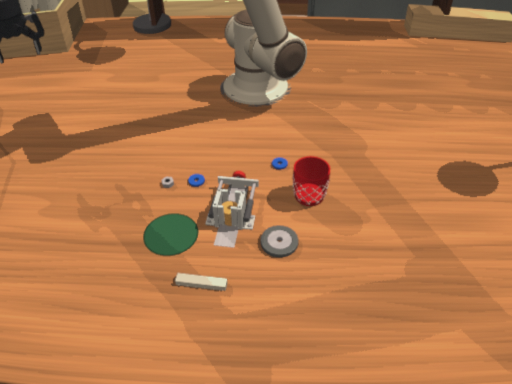

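Run:
```python
import cv2
a=cv2.imread("pics/top0.png")
cv2.imwrite("pics/topc.png",cv2.resize(a[60:290,180:400],None,fx=2.6,fy=2.6,interpolation=cv2.INTER_CUBIC))
```

```text
(no output)
```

View pics/topc.png

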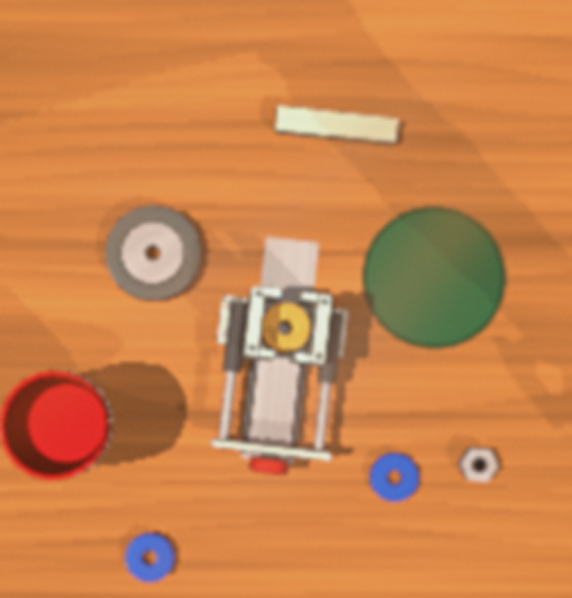

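The top view shows the feeder's stack centre at about (290,186), the red button at (283,239) and the green mat at (347,166) on the robot's right. The wheel is at (239,157), the tumbler at (202,223), the nut at (365,239) and the dresser at (310,108). The blue rings at (332,243) and (238,274) are decoys. Next I measure.

```bash
cat > h.py <<'E'
import numpy as np,cv2
def ray(r,px):
    u=cv2.undistortPoints(np.array([[px]],float),r["K"],r["dist"])[0,0]
    d=r["R"].T@np.array([u[0],u[1],1]); c=-r["R"].T@r["t"]; return c,d/np.linalg.norm(d)
def bp(r,px,z):
    c,d=ray(r,px); return c+d*(z-c[2])/d[2]
def proj(r,X):
    return cv2.projectPoints(np.array(X,float).reshape(-1,3),cv2.Rodrigues(r["R"])[0],r["t"],r["K"],r["dist"])[0].reshape(-1,2)
def tri(obs):
    A=np.zeros((3,3));b=np.zeros(3)
    for r,px in obs:
        c,d=ray(r,px);M=np.eye(3)-np.outer(d,d);A+=M;b+=M@c
    return np.linalg.solve(A,b)
E
python3 - <<'E'
import pickle,cv2
from h import *
d=pickle.load(open("im0.pkl","rb"))
t=d["top"]; s=d["scene"]
hsv=cv2.cvtColor(t["image"],cv2.COLOR_RGB2HSV); m=cv2.inRange(hsv,(50,90,40),(85,255,160))
n,l,st,ce=cv2.connectedComponentsWithStats(m)
for i in range(1,n):
    if st[i,4]>300: print("mat",st[i],ce[i],bp(t,ce[i],0)); 
hs=cv2.cvtColor(s["image"],cv2.COLOR_RGB2HSV); m=cv2.inRange(hs,(50,90,40),(85,255,160))
n,l,st,ce=cv2.connectedComponentsWithStats(m)
for i in range(1,n):
    if st[i,4]>300: print("mat scene",st[i],ce[i],bp(s,ce[i],0))
for nm,px,z in [("stack",(290,185.5),40),("button",(283,239),27),("wheel",(238.5,157),12),("nut",(364.5,238.5),12),("dress",(310,108),15),("tumb",(202,223),60),("blue1",(331.5,243.5),8),("blue2",(237.5,274),8)]:
    print(nm,bp(t,px,z).round(1))
im=cv2.cvtColor(s["image"],cv2.COLOR_RGB2BGR)
cv2.imwrite("pics/scenec.png",cv2.resize(im[150:300,130:340],None,fx=3.7,fy=3.7,interpolation=cv2.INTER_CUBIC))
im=cv2.cvtColor(t["image"],cv2.COLOR_RGB2BGR)
cv2.imwrite("pics/topcc.png",cv2.resize(im[145:250,250:330],None,fx=5.6,fy=5.6,interpolation=cv2.INTER_CUBIC))
E
```

```text
mat [339 157  34  36 576] [358.42013889 177.63020833] [ 572.79772846 -189.09009769    0.        ]
mat scene [ 145  215   52   40 1646] [170.39064399 234.2582017 ] [ 6.01756209e+02 -1.62478277e+02 -1.13686838e-13]
stack [552.3 -37.9  40. ]
button [441.5 -24.2  27. ]
wheel [615.4  70.3  12. ]
nut [ 442.6 -197.3   12. ]
dress [721.5 -83.1  15. ]
tumb [474.8 140.5  60. ]
blue1 [ 431.4 -128.4    8. ]
blue2 [366.3  71.    8. ]
```

View pics/scenec.png

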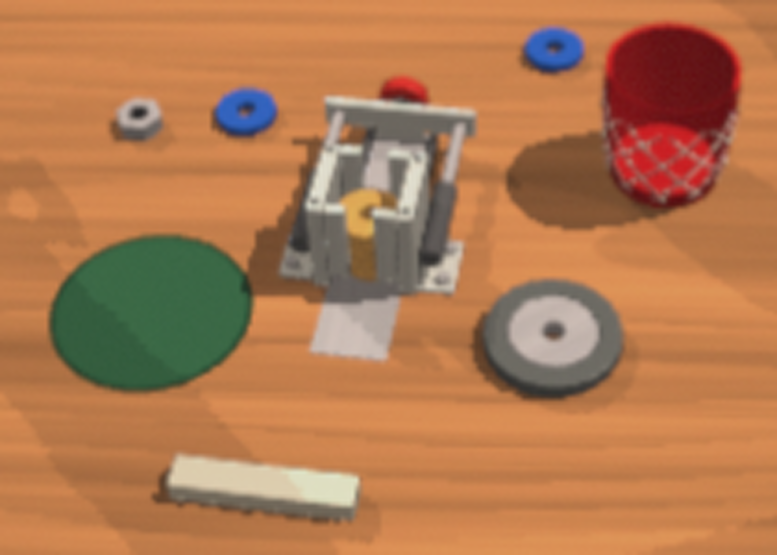

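View pics/topcc.png

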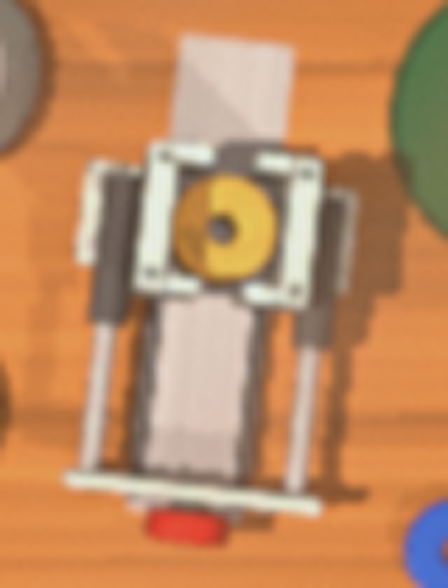

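Run:
```python
import pickle,cv2
from h import *
from scipy.optimize import least_squares
d=pickle.load(open("im0.pkl","rb")); t=d["top"]; s=d["scene"]
T=lambda x,y:(250+(x+.5)/5.6-.5,145+(y+.5)/5.6-.5)
S=lambda x,y:(130+(x+.5)/3.7-.5,150+(y+.5)/3.7-.5)
obs=[(t,(27,31,66),T(152,141)),(t,(27,-31,66),T(323,156)),(t,(-27,31,66),T(136,291)),(t,(-27,-31,66),T(306,308)),
(s,(27,31,66),S(417,212)),(s,(27,-31,66),S(305,206)),(s,(-27,31,66),S(428,151)),(s,(-27,-31,66),S(330,147)),
(s,(27,31,0),S(410,293))]
def W(p,X):
    c,q=np.cos(p[2]),np.sin(p[2]); return [p[0]+c*X[0]-q*X[1],p[1]+q*X[0]+c*X[1],X[2]]
def f(p,o=None): return np.concatenate([proj(r,W(p,X))[0]-px for r,X,px in (o or obs)])
for o in (obs[:4],obs[4:],obs):
    r=least_squares(f,[552,-38,-.1],args=(o,),x_scale=[1,1,.01]); print(r.x,np.degrees(r.x[2]),r.fun.round(1))
p=r.x
for X in [(-117,0,27),(-101,48,27),(-101,-48,27),(54,0,0),(-117,0,43)]: print(X,np.round(W(p,X),1),((proj(t,W(p,X))[0]-[250,145])*5.6).round(),((proj(s,W(p,X))[0]-[130,150])*3.7).round())
# button edge centres
print("btn tri",tri([(t,T(187,540)),(s,S(404,88))]))
# mat ellipse via green mask
for r in (t,s):
    im=r["image"].astype(int); m=((im[...,1]>im[...,0]+8)&(im[...,1]>im[...,2]+3)).astype(np.uint8)
    c=max(cv2.findContours(m,0,cv2.CHAIN_APPROX_NONE)[0],key=cv2.contourArea)
    w=np.array([bp(r,q[0].astype(float),0)[:2] for q in c],np.float32); print("mat",cv2.minEnclosingCircle(w),w.mean(0))
```

```text
[ 5.52366411e+02 -3.68530791e+01 -9.89595756e-02] -5.669966024275708 [-0.3 -0.1 -0.   0.3 -0.1 -0.2  0.4 -0. ]
[ 5.53161143e+02 -3.54192102e+01 -1.16770066e-01] -6.690431950146453 [-0.9  1.5 -0.1  0.1  0.4 -0.3 -1.4 -2.   2.   0.4]
[ 5.52656071e+02 -3.61525313e+01 -1.05762491e-01] -6.059744356676246 [-0.5 -0.4 -0.3  0.3 -0.5 -0.4 -0.  -0.1 -1.1  1.2 -0.3  0.  -0.  -0.6
 -1.9 -2.   1.9  0.1]
(-117, 0, 27) [436.3 -23.8  27. ] [184. 540.] [402.  88.]
(-101, 48, 27) [457.3  22.2  27. ] [ 60. 483.] [474. 112.]
(-101, -48, 27) [447.2 -73.2  27. ] [317. 512.] [323.  99.]
(54, 0, 0) [606.4 -41.9   0. ] [226.  95.] [355. 322.]
(-117, 0, 43) [436.3 -23.8  43. ] [186. 543.] [401.  70.]
btn tri [437.50134763 -23.64899616  29.64410636]
mat ((597.7387084960938, -163.6422119140625), 57.23370361328125) [ 597.7007  -163.53584]
mat ((599.278076171875, -162.78091430664062), 58.16214370727539) [ 600.2059  -162.62354]
```

>>> {"op": "drive_tool", "data": {
  "plan": [
    [[0,0,0],10],
    [[0,0,0],10],
    [[0,0,0],9.6],
    [[0,0,0],0]
  ],
  "fingers": 1
}}

```text
clock: 0.65
position: [250.1, -572.5, 255.9]
ee_rot: [0.051, 0.999, 0.0, -0.0]
contact_force: [-0.1, 0.1, 0.1]
gripper_width: 12.5
```

```bash
cat >> h.py <<'E'
from scipy.spatial.transform import Rotation as Rn
P=np.array([552.5,-36.5,-0.1057])
def fw(x,y=0,z=0):
    c,s=np.cos(P[2]),np.sin(P[2]); return np.array([P[0]+c*x-s*y,P[1]+s*x+c*y,z])
def wf(X):
    c,s=np.cos(P[2]),np.sin(P[2]); a=X[0]-P[0];b=X[1]-P[1]; return np.array([c*a+s*b,-s*a+c*b,X[2]])
def show(st,tgt=None):
    M=Rn.from_quat(st["ee_rot"]).as_matrix()
    print("t",round(st["clock"],2),"pos",st["position"].round(1),"fd",wf(st["position"]).round(1),"az x",np.degrees(np.arctan2(M[1,0],M[0,0])).round(2),"tilt",M[2].round(3),"F",st["contact_force"].round(1),"w",round(st["gripper_width"],1))
    if tgt is not None: print("tool shift mm",(M.T@(np.array(tgt)-st["position"])).round(1))
E
python3 - <<'E'
from bench import arm
from h import *
st=arm.read_state(); show(st,fw(-165,0,150))
E
```

```text
t 0.65 pos [ 250.1 -572.5  255.9] fd [-244.2 -565.   255.9] az x 174.1 tilt [ 0.     0.001 -1.   ] F [-0.1  0.1  0.1] w 12.5
tool shift mm [-80.8 564.7 106.3]
```

>>> {"op": "drive_tool", "data": {
  "plan": [
    [[-0.0073,0.0513,0.008],0],
    [[-0.0073,0.0513,0.008],0],
    [[-0.0073,0.0513,0.008],0],
    [[-0.0073,0.0513,0.008],0],
    [[-0.0073,0.0513,0.008],0],
    [[-0.0073,0.0513,0.008],0],
    [[-0.0073,0.0513,0.008],0],
    [[-0.0073,0.0513,0.008],0],
    [[-0.0073,0.0513,0.008],0],
    [[-0.0073,0.0513,0.008],0],
    [[-0.0073,0.0513,0.008],0],
    [[0,0,0],0]
  ]
}}

```text
clock: 2.15
position: [389.8, -17.3, 168.2]
ee_rot: [0.048, 0.999, -0.0, 0.0]
contact_force: [-0.1, -0.2, -0.6]
gripper_width: 0.1
```

Run:
```python
from bench import arm
from h import *
import pickle
st=arm.read_state(); show(st,fw(-165,0,80))
d={n:arm.get_image(n) for n in ("scene","top","wrist")}
pickle.dump(d,open("im1.pkl","wb"))
for n in d:cv2.imwrite(f"pics/{n}1.png",cv2.cvtColor(d[n]["image"],cv2.COLOR_RGB2BGR))
tip=st["position"]-[0,0,25]; q=proj(d["scene"],tip)[0];print(q)
a=cv2.imread("pics/scene1.png"); cv2.imwrite("pics/s1c.png",cv2.resize(a[80:230,140:340],None,fx=3.9,fy=3.9,interpolation=cv2.INTER_CUBIC))
print((q-[140,80])*3.9)
```

```text
t 2.15 pos [389.8 -17.3 168.2] fd [-163.8    2.   168.2] az x 174.5 tilt [-0. -0. -1.] F [-0.1 -0.2 -0.6] w 0.1
tool shift mm [ 1.2 -1.9 88.2]
[240.93043365 121.95306744]
[393.62869122 163.61696303]
```

View pics/s1c.png

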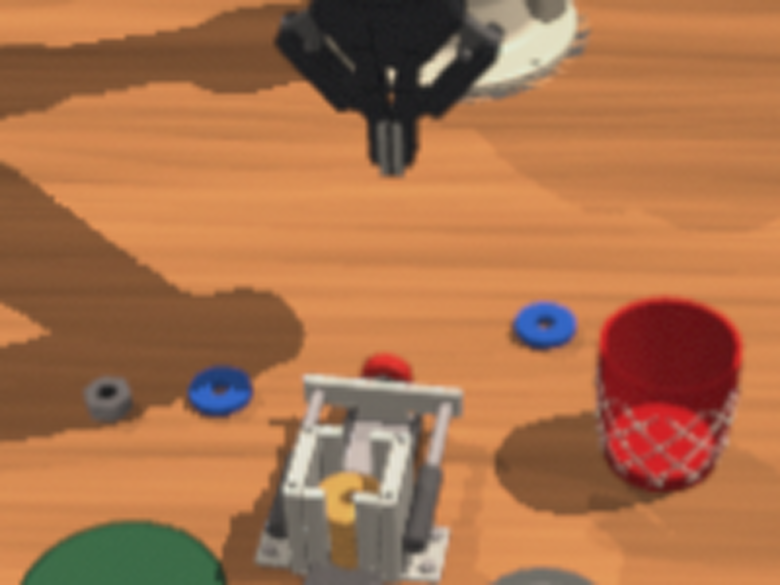

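View pics/wrist1.png

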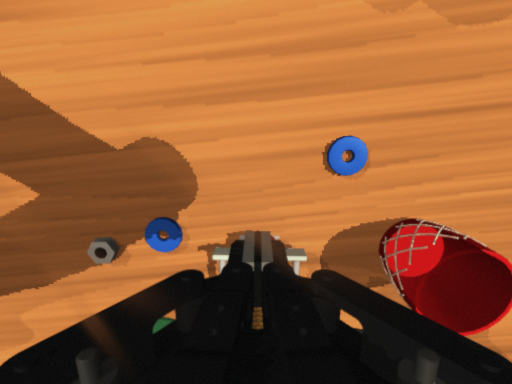

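The fingertips show at crop pixel (392,175), which fits the 25 mm tip offset. They are in line with the button at crop (387,368). I descend behind it.

>>> {"op": "drive_tool", "data": {
  "plan": [
    [[0,-0.002,0.04],0.5],
    [[0,0,0.04],0],
    [[0,0,0.035],0],
    [[0,0,0.01],0],
    [[0,0,0],0],
    [[0,0,0],0]
  ]
}}

```text
clock: 3.05
position: [389.8, -21.9, 44.4]
ee_rot: [0.057, 0.998, 0.001, 0.001]
contact_force: [0.6, 0.4, 1.4]
gripper_width: -0.0
```

Run:
```python
from bench import arm
from h import *
import pickle
st=arm.read_state(); show(st,fw(-130,0,43))
d={n:arm.get_image(n) for n in ("scene","top")}
for n in d:cv2.imwrite(f"pics/{n}2.png",cv2.cvtColor(d[n]["image"],cv2.COLOR_RGB2BGR))
a=cv2.imread("pics/scene2.png"); cv2.imwrite("pics/s2c.png",cv2.resize(a[100:250,140:340],None,fx=3.9,fy=3.9,interpolation=cv2.INTER_CUBIC))
```

```text
t 3.05 pos [389.8 -21.9  44.4] fd [-163.3   -2.6   44.4] az x 173.48 tilt [-0.003  0.001 -1.   ] F [0.6 0.4 1.4] w -0.0
tool shift mm [-33.3   2.9   1.5]
```

View pics/s2c.png

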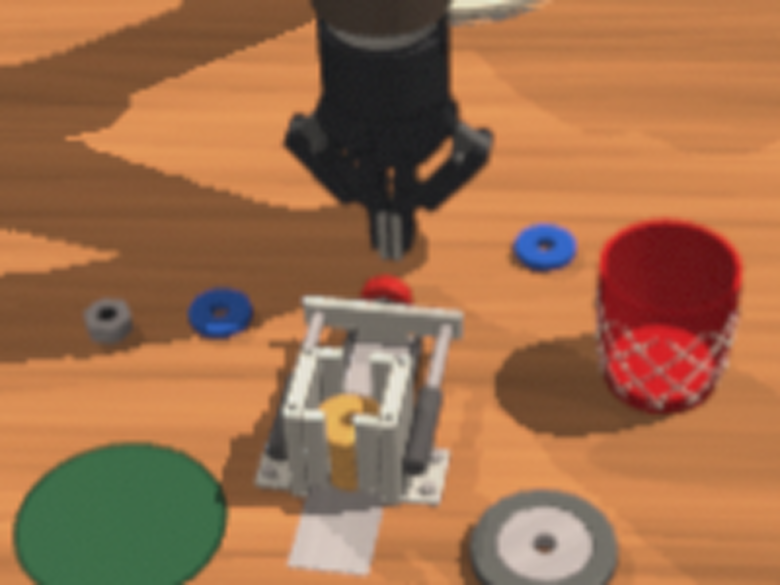

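The button is directly ahead of the fingertips in crop (392,250). I approach to near contact.

>>> {"op": "drive_tool", "data": {
  "plan": [
    [[-0.012,0.0025,0.001],-0.4],
    [[-0.012,0,0],0],
    [[-0.006,0,0],0],
    [[-0.003,0,0],0],
    [[0,0,0],0]
  ]
}}

```text
clock: 3.78
position: [421.9, -23.1, 42.2]
ee_rot: [0.053, 0.999, -0.0, -0.0]
contact_force: [0.5, -0.2, 1.1]
gripper_width: 0.3
```

Run:
```python
from bench import arm
from h import *
st=arm.read_state(); show(st,fw(-72,0,43))
```

```text
t 3.77 pos [421.9 -23.1  42.2] fd [-131.3   -0.5   42.2] az x 173.88 tilt [ 0. -0. -1.] F [ 0.5 -0.2  1.1] w 0.3
tool shift mm [-59.3   0.6  -0.9]
```

Contact is about 3 mm ahead. I press slowly, 6 mm per row.

>>> {"op": "drive_tool", "data": {
  "plan": [
    [[-0.005,0.0005,0],0],
    [[-0.006,0,0],0],
    [[-0.006,0,0],0],
    [[-0.006,0,0],0],
    [[-0.006,0,0],0],
    [[-0.006,0,0],0],
    [[-0.006,0,0],0],
    [[-0.006,0,0],0],
    [[-0.005,0,0],0]
  ]
}}

```text
clock: 4.9
position: [468.2, -29.0, 41.4]
ee_rot: [0.054, 0.999, -0.001, -0.006]
contact_force: [-12.4, 4.3, 8.4]
gripper_width: -0.1
```

Run:
```python
from bench import arm
from h import *
st=arm.read_state(); show(st,fw(-72,0,43))
```

```text
t 4.9 pos [468.2 -29.   41.4] fd [-84.6  -1.5  41.4] az x 173.79 tilt [ 0.012 -0.003 -1.   ] F [-12.4   4.3   8.4] w -0.1
tool shift mm [-12.6   1.5  -1.7]
```

>>> {"op": "drive_tool", "data": {
  "plan": [
    [[-0.006,0.0005,0],0],
    [[-0.005,0,0],0],
    [[-0.003,0,0],0],
    [[0,0,0],0]
  ]
}}

```text
clock: 5.4
position: [480.8, -30.5, 41.3]
ee_rot: [0.054, 0.998, -0.002, -0.008]
contact_force: [-13.1, 1.7, 10.0]
gripper_width: 0.0
```

Run:
```python
from bench import arm
from h import *
st=arm.read_state(); show(st,fw(-72,0,43))
d={n:arm.get_image(n) for n in ("scene","top")}
for n in d:cv2.imwrite(f"pics/{n}3.png",cv2.cvtColor(d[n]["image"],cv2.COLOR_RGB2BGR))
a=cv2.imread("pics/scene3.png"); cv2.imwrite("pics/s3c.png",cv2.resize(a[120:270,140:340],None,fx=3.9,fy=3.9,interpolation=cv2.INTER_CUBIC))
```

```text
t 5.4 pos [480.8 -30.5  41.3] fd [-71.9  -1.6  41.3] az x 173.76 tilt [ 0.015 -0.004 -1.   ] F [-13.1   1.7  10. ] w 0.0
tool shift mm [ 0.1  1.6 -1.7]
```

View pics/s3c.png

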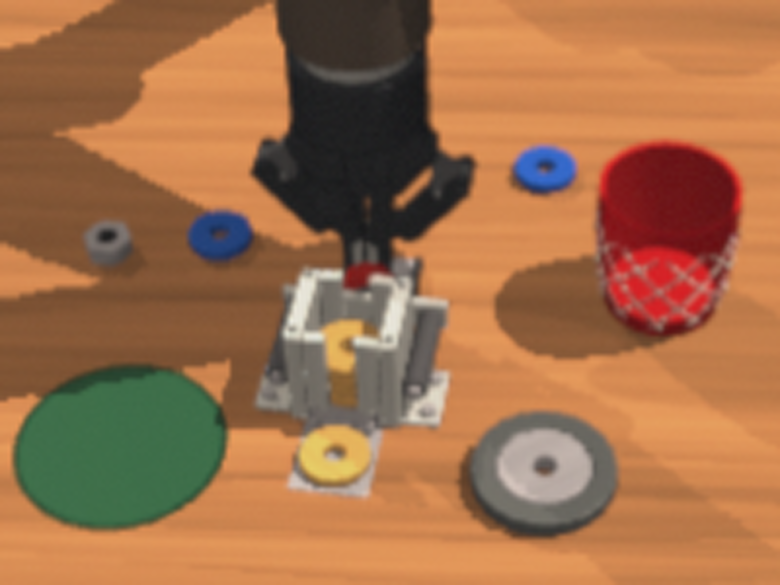

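The washer is out at crop (335,453). The force is only about the spring's, so I press a few mm more until the stop shows.

>>> {"op": "drive_tool", "data": {
  "plan": [
    [[-0.003,0,0],0],
    [[-0.002,0,0],0],
    [[0,0,0],0]
  ]
}}

```text
clock: 5.88
position: [480.9, -31.1, 40.5]
ee_rot: [0.055, 0.998, -0.002, -0.013]
contact_force: [-22.7, 8.6, 16.3]
gripper_width: -0.3
```

Run:
```python
from bench import arm
from h import *
st=arm.read_state(); show(st,fw(-72,0,43))
r=arm.get_image("scene");t=arm.get_image("top")
cv2.imwrite("pics/top4.png",cv2.cvtColor(t["image"],cv2.COLOR_RGB2BGR))
for n,im,c in (("s",r,(200,225,60,40)),("t",t,(255,130,80,80))):
    a=cv2.cvtColor(im["image"],cv2.COLOR_RGB2BGR); x,y,w,h=c
    cv2.imwrite(f"pics/{n}4c.png",cv2.resize(a[y:y+h,x:x+w],None,fx=7,fy=7,interpolation=cv2.INTER_CUBIC))
    print(((proj(im,fw(54,0,8))[0]-[x,y])*7).round(1))
```

```text
t 5.88 pos [480.9 -31.1  40.5] fd [-71.7  -2.2  40.5] az x 173.68 tilt [ 0.025 -0.006 -1.   ] F [-22.7   8.6  16.3] w -0.3
tool shift mm [ 0.3  2.2 -2.5]
[178.9  67.4]
[250.3 221.5]
```

View pics/t4c.png

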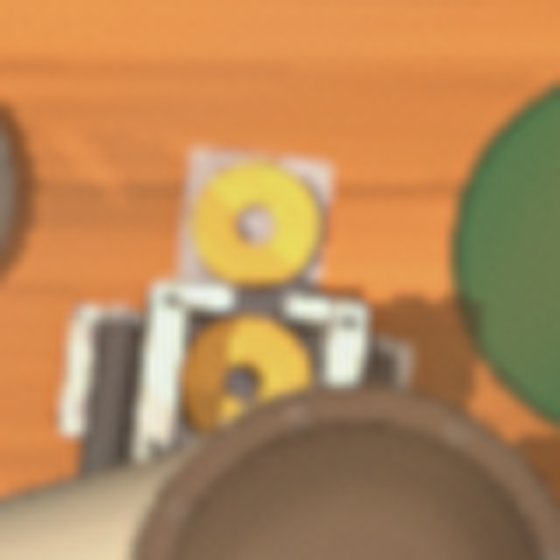

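View pics/s4c.png

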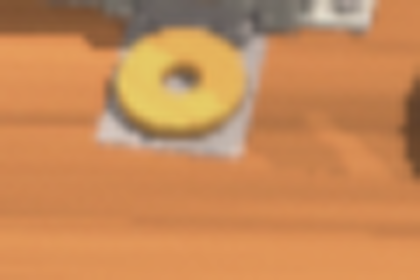

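The force rose 10 N with no further motion, so the plunger is at its stop. The washer is at the outlet, top crop (256,223). I retreat.

>>> {"op": "drive_tool", "data": {
  "plan": [
    [[0.008,0,0],0],
    [[0.008,0,0],0],
    [[0.008,0,0],0],
    [[0.008,0,0],0],
    [[0.008,0,0],0],
    [[0.008,0,0],0],
    [[0.008,0,0],0],
    [[0.01,0,0],0],
    [[0.012,0,0],0],
    [[0,0,-0.03],0],
    [[0,0,-0.04],0],
    [[0,0,-0.04],0]
  ]
}}

```text
clock: 7.48
position: [415.4, -21.0, 153.9]
ee_rot: [0.053, 0.999, 0.0, 0.001]
contact_force: [1.0, 0.3, 0.0]
gripper_width: 0.2
```

>>> {"op": "drive_tool", "data": {
  "plan": [
    [[0,0,0],-10],
    [[0,0,0],-10],
    [[0,0,0],-10],
    [[0,0,0],-10],
    [[0,0,0],-10],
    [[0,0,0],-10],
    [[0,0,0],-10],
    [[0,0,0],-10],
    [[0,0,0],0]
  ]
}}

```text
clock: 8.6
position: [415.4, -21.0, 152.7]
ee_rot: [-0.6, 0.8, -0.0, 0.001]
contact_force: [0.0, -0.6, -0.4]
gripper_width: -0.0
```

Run:
```python
from bench import arm
from h import *
import pickle
st=arm.read_state(); show(st);print(st["joints"].round(2))
d={n:arm.get_image(n) for n in ("scene","top")}
pickle.dump(d,open("im5.pkl","wb"))
for n,im,c in (("s",d["scene"],(130,120,210,180)),("t",d["top"],(250,130,120,120))):
    a=cv2.cvtColor(im["image"],cv2.COLOR_RGB2BGR); x,y,w,h=c;k={"s":3.7,"t":5}[n]
    cv2.imwrite(f"pics/{n}5c.png",cv2.resize(a[y:y+h,x:x+w],None,fx=3,fy=3,interpolation=cv2.INTER_CUBIC) if n=="s" else cv2.resize(a[y:y+h,x:x+w],None,fx=5,fy=5,interpolation=cv2.INTER_CUBIC))
```

```text
t 8.6 pos [415.4 -21.  152.7] fd [-137.9    0.9  152.7] az x -106.19 tilt [-0.001 -0.002 -1.   ] F [ 0.  -0.6 -0.4] w -0.0
[ 0.34  0.14 -0.63  0.   -0.8  -0.63]
```

View pics/s5c.png

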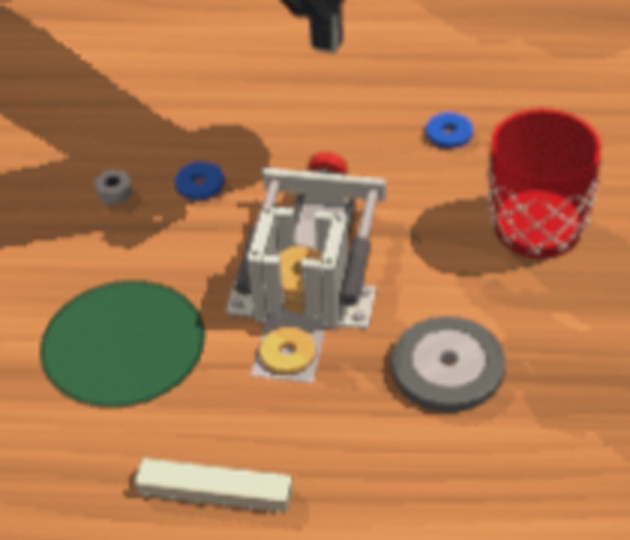

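View pics/t5c.png

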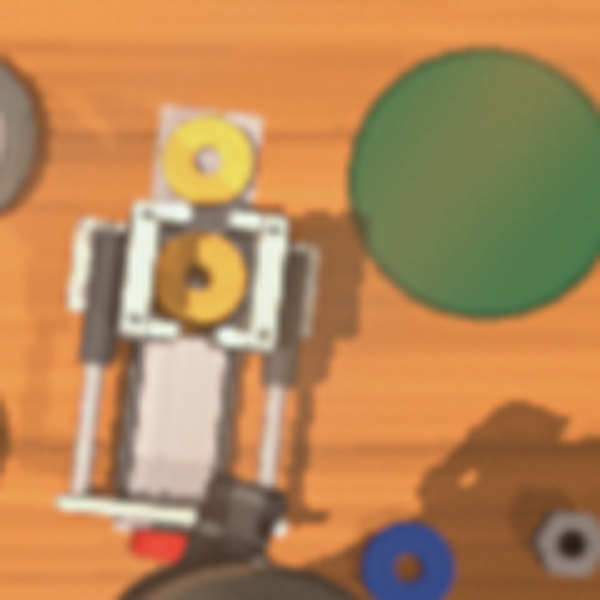

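The plunger is back out, with the button at top crop (158,545), and the fed washer is at top crop (208,159). The finger linkage flares along tool y, so I'll keep the jaw axis along the push line, clear of the magazine, and push with the closed fingers' flat back.

Run:
```python
from bench import arm
from h import *
import pickle
d=pickle.load(open("im5.pkl","rb"));t,s=d["top"],d["scene"]
a=bp(t,(250+208.5/5-.5,130+159.5/5-.5),8); b=bp(s,(130+287.5/3-.5,120+349.5/3-.5),8); print(a,b)
w=(a+b)[:2]/2; m=np.array([598.5,-163.2]); print("fd",wf([*w,0]))
v=m-w; az=np.degrees(np.arctan2(v[1],v[0])); u=v/np.hypot(*v); print(w,np.hypot(*v),az)
S=w-43*u; E=m-34.5*u; print("start",S,"end",E, "tooly az want",az+180)
st=arm.read_state(); print("turn", 163.81-(az+180))
```

```text
[606.72315487 -43.14246325   8.        ] [609.98022323 -42.36573555   8.        ]
fd [56.19980626 -0.32665815  0.        ]
[608.35168905 -42.7540994 ] 120.84813092776032 -94.67601181062145
start [6.11857102e+02 1.02779612e-01] end [ 601.31248266 -128.81482963] tooly az want 85.32398818937855
turn 78.48601181062145
```

>>> {"op": "drive_tool", "data": {
  "plan": [
    [[0,0,0],10],
    [[0,0,0],10],
    [[0,0,0],10],
    [[0,0,0],10],
    [[0,0,0],10],
    [[0,0,0],10],
    [[0,0,0],10],
    [[0,0,0],8.5],
    [[0,0,0],0]
  ]
}}

```text
clock: 9.82
position: [415.2, -21.2, 152.4]
ee_rot: [0.04, 0.999, 0.0, 0.0]
contact_force: [-0.9, -0.8, 0.4]
gripper_width: -0.2
```

Run:
```python
from bench import arm
from h import *
st=arm.read_state(); show(st,[611.5,0.5,120])
```

```text
t 9.82 pos [415.2 -21.2 152.4] fd [-138.1    0.7  152.4] az x 175.41 tilt [-0.001  0.    -1.   ] F [-0.9 -0.8  0.4] w -0.2
tool shift mm [-193.9   37.4   32.5]
```

>>> {"op": "drive_tool", "data": {
  "plan": [
    [[-0.04,0.0075,0],0],
    [[-0.04,0.0075,0],0],
    [[-0.04,0.0075,0],0],
    [[-0.04,0.0075,0],0],
    [[-0.034,0.0075,0],0],
    [[0,0,0.03],0],
    [[0,0,0],0],
    [[0,0,0],0]
  ]
}}

```text
clock: 10.82
position: [611.7, 0.5, 123.0]
ee_rot: [0.04, 0.999, -0.0, 0.0]
contact_force: [-0.4, 0.1, 1.2]
gripper_width: -0.2
```

Run:
```python
from bench import arm
from h import *
st=arm.read_state(); show(st,[611.5,0.5,29.5])
w=arm.get_image("wrist");cv2.imwrite("pics/w6.png",cv2.cvtColor(w["image"],cv2.COLOR_RGB2BGR))
```

```text
t 10.82 pos [6.117e+02 5.000e-01 1.230e+02] fd [ 54.9  43.  123. ] az x 175.46 tilt [-0.001 -0.    -1.   ] F [-0.4  0.1  1.2] w -0.2
tool shift mm [ 0.2  0.1 93.5]
```

View pics/w6.png

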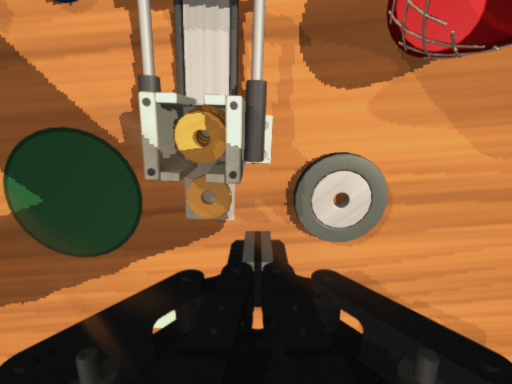

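Run:
```python
from bench import arm
from h import *
st=arm.read_state(); w=arm.get_image("wrist")
M=Rn.from_quat(st["ee_rot"]).as_matrix()
im=cv2.cvtColor(w["image"],cv2.COLOR_RGB2BGR)
def box(z,col,dz):
    q=np.array([proj(w,st["position"]+M@[x,y,0]+[0,0,dz])[0] for x,y in((11,14.5),(11,-14.5),(-11,-14.5),(-11,14.5))]); cv2.polylines(im,[q.round().astype(int)],True,col,1)
box(0,(255,0,0),-25); box(0,(0,255,0),-119)
q=np.array([proj(w,[601.5+60*0+20*np.cos(a)+6,-42.8+20*np.sin(a),8])[0] for a in np.linspace(0,6.3,40)]);cv2.polylines(im,[q.round().astype(int)],True,(255,0,255),1)
cv2.imwrite("pics/w7.png",cv2.resize(im[100:300,120:420],None,fx=2.6,fy=2.6,interpolation=cv2.INTER_CUBIC))
```

```text
(no output)
```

View pics/w7.png

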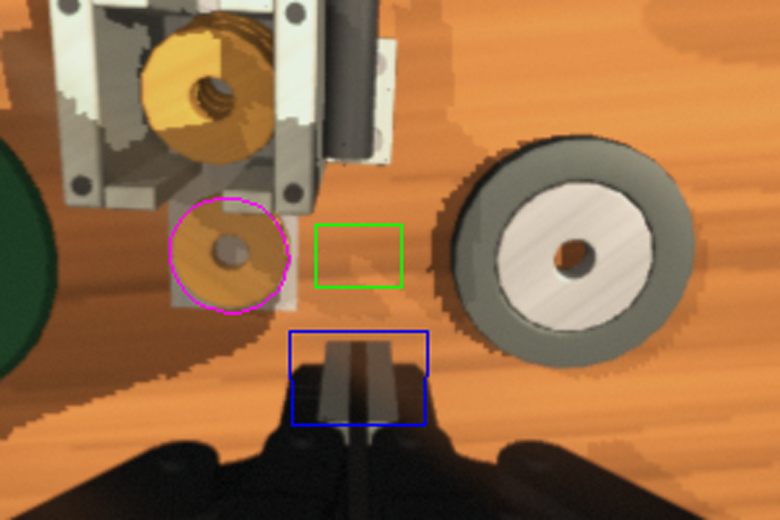

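The washer (magenta fit), landing box (green) and wheel are mutually clear, so I descend.

>>> {"op": "drive_tool", "data": {
  "plan": [
    [[0,0,0.03],0],
    [[0,0,0.03],0],
    [[0,0,0.02],0],
    [[0,0,0.012],0],
    [[0,0,0],0],
    [[0,0,0],0]
  ]
}}

```text
clock: 11.68
position: [612.3, 0.7, 31.5]
ee_rot: [0.04, 0.999, 0.0, 0.001]
contact_force: [-0.3, 0.4, -0.1]
gripper_width: -0.2
```

Run:
```python
from bench import arm
from h import *
st=arm.read_state(); show(st,[601.3,-128.8,29.5])
w=arm.get_image("scene");a=cv2.cvtColor(w["image"],cv2.COLOR_RGB2BGR)
cv2.imwrite("pics/s8.png",cv2.resize(a[170:300,130:330],None,fx=3.9,fy=3.9,interpolation=cv2.INTER_CUBIC))
```

```text
t 11.68 pos [612.3   0.7  31.5] fd [55.5 43.3 31.5] az x 175.41 tilt [-0.002  0.001 -1.   ] F [-0.3  0.4 -0.1] w -0.2
tool shift mm [   0.6 -129.9    1.9]
```

View pics/s8.png

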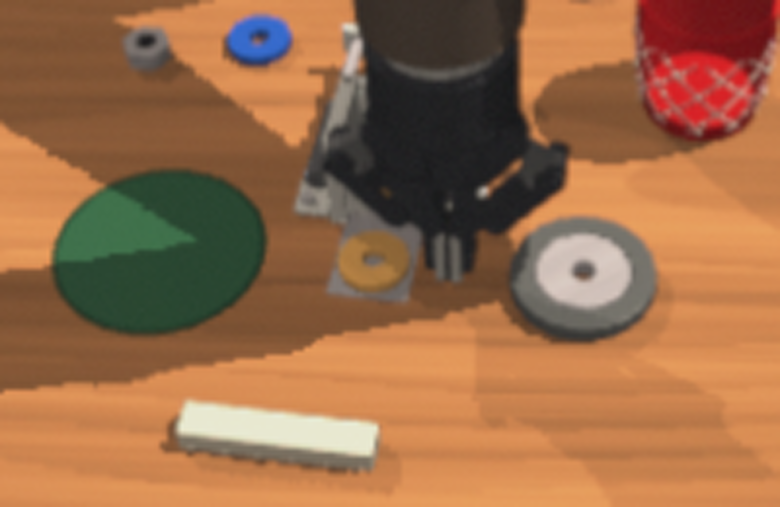

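The fingers at scene crop (447,265) stand between the washer and the wheel, clear of both. I push 64 mm, then look.

>>> {"op": "drive_tool", "data": {
  "plan": [
    [[0,-0.004,0.002],0],
    [[0,-0.006,0],0],
    [[0,-0.006,0],0],
    [[0,-0.006,0],0],
    [[0,-0.006,0],0],
    [[0,-0.006,0],0],
    [[0,-0.006,0],0],
    [[0,-0.006,0],0],
    [[0,-0.006,0],0],
    [[0,-0.006,0],0],
    [[0,-0.006,0],0]
  ]
}}

```text
clock: 13.1
position: [606.3, -63.7, 28.3]
ee_rot: [0.04, 0.999, 0.0, -0.0]
contact_force: [-0.3, 1.6, 0.6]
gripper_width: 0.0
```

Run:
```python
from bench import arm
from h import *
st=arm.read_state(); show(st,[601.3,-128.8,29.5])
w=arm.get_image("scene");a=cv2.cvtColor(w["image"],cv2.COLOR_RGB2BGR)
cv2.imwrite("pics/s9.png",cv2.resize(a[170:300,130:330],None,fx=3.9,fy=3.9,interpolation=cv2.INTER_CUBIC))
```

```text
t 13.1 pos [606.3 -63.7  28.3] fd [ 56.4 -21.3  28.3] az x 175.4 tilt [ 0.  0. -1.] F [-0.3  1.6  0.6] w 0.0
tool shift mm [ -0.2 -65.3  -1.2]
```

View pics/s9.png

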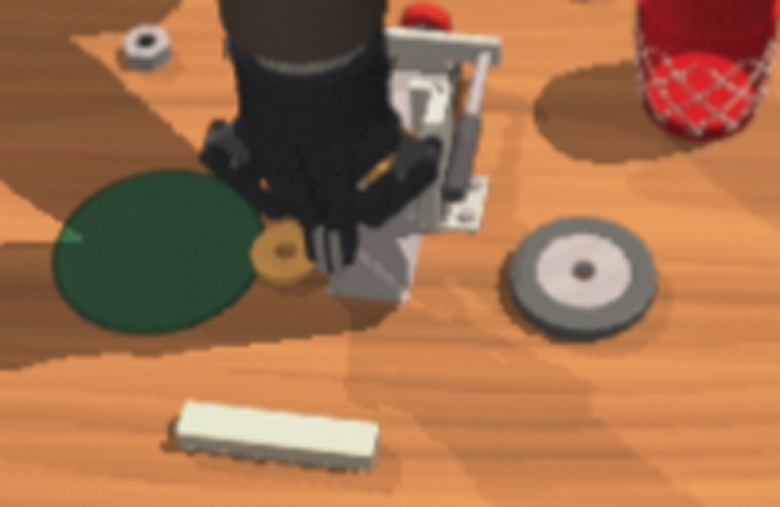

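The washer at scene crop (284,252) is moving straight toward the mat, which is centred near (160,250). I continue.

>>> {"op": "drive_tool", "data": {
  "plan": [
    [[0,-0.006,-0.0005],0],
    [[0,-0.006,0],0],
    [[0,-0.006,0],0],
    [[0,-0.006,0],0],
    [[0,-0.006,0],0],
    [[0,-0.006,0],0],
    [[0,-0.006,0],0],
    [[0,-0.006,0],0],
    [[0,-0.006,0],0],
    [[0,-0.005,0],0],
    [[0,-0.003,0],0],
    [[0,0,0],0]
  ]
}}

```text
clock: 14.65
position: [601.4, -125.3, 28.8]
ee_rot: [0.04, 0.999, -0.0, 0.0]
contact_force: [0.2, 0.1, 0.9]
gripper_width: -0.1
```

Run:
```python
from bench import arm
from h import *
st=arm.read_state(); show(st,[601.3,-128.8,29.5])
w=arm.get_image("scene");a=cv2.cvtColor(w["image"],cv2.COLOR_RGB2BGR)
cv2.imwrite("pics/s10.png",cv2.resize(a[170:300,130:330],None,fx=3.9,fy=3.9,interpolation=cv2.INTER_CUBIC))
```

```text
t 14.65 pos [ 601.4 -125.3   28.8] fd [ 58.  -83.2  28.8] az x 175.38 tilt [-0. -0. -1.] F [0.2 0.1 0.9] w -0.1
tool shift mm [-0.2 -3.5 -0.7]
```

View pics/s10.png

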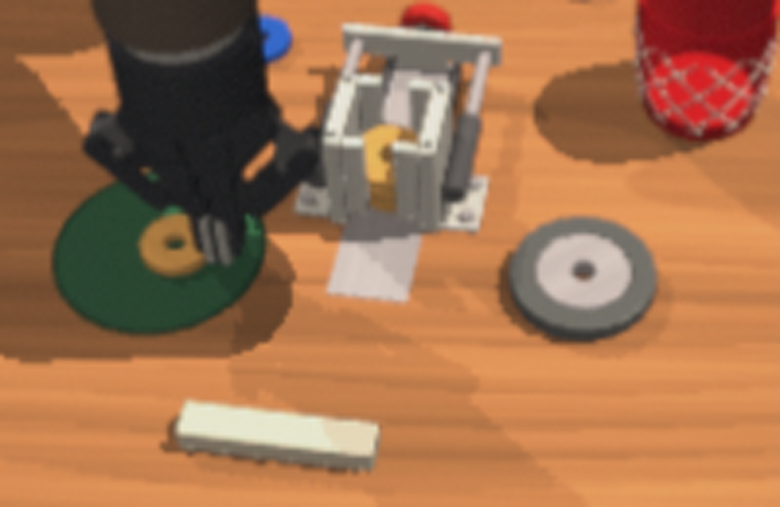

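The washer is at crop (174,243), inside the mat and a few mm short of centre. I nudge 7 mm more, back off, lift, then check.

>>> {"op": "drive_tool", "data": {
  "plan": [
    [[0,-0.004,0],0],
    [[0,-0.003,0],0],
    [[0,0,0],0],
    [[0,0.006,0],0],
    [[0,0.01,0],0],
    [[0,0,-0.03],0],
    [[0,0,-0.05],0],
    [[0,0,-0.05],0],
    [[-0.05,0,-0.02],0],
    [[-0.05,0,0],0],
    [[-0.04,0,0],0],
    [[0,0,0],0]
  ]
}}

```text
clock: 16.2
position: [743.2, -126.5, 176.6]
ee_rot: [0.04, 0.999, 0.0, -0.001]
contact_force: [-1.1, -0.3, -0.5]
gripper_width: -0.0
```

>>> {"op": "drive_tool", "data": {
  "plan": [
    [[0,0,0],0],
    [[0,0,0],0]
  ]
}}

```text
clock: 16.45
position: [740.9, -127.0, 179.4]
ee_rot: [0.04, 0.999, -0.0, -0.0]
contact_force: [-0.4, -0.3, -0.2]
gripper_width: -0.4
```

Run:
```python
from bench import arm
from h import *
import pickle
st=arm.read_state(); show(st)
d={n:arm.get_image(n) for n in ("scene","top")}
pickle.dump(d,open("im11.pkl","wb"))
for n,im,c,k in (("s",d["scene"],(130,130,210,170),3.7),("t",d["top"],(180,90,220,200),3)):
    a=cv2.cvtColor(im["image"],cv2.COLOR_RGB2BGR); x,y,w,h=c
    cv2.imwrite(f"pics/{n}11.png",cv2.resize(a[y:y+h,x:x+w],None,fx=k,fy=k,interpolation=cv2.INTER_CUBIC))
```

```text
t 16.45 pos [ 740.9 -127.   179.4] fd [196.9 -70.1 179.4] az x 175.42 tilt [ 0. -0. -1.] F [-0.4 -0.3 -0.2] w -0.4
```

View pics/s11.png

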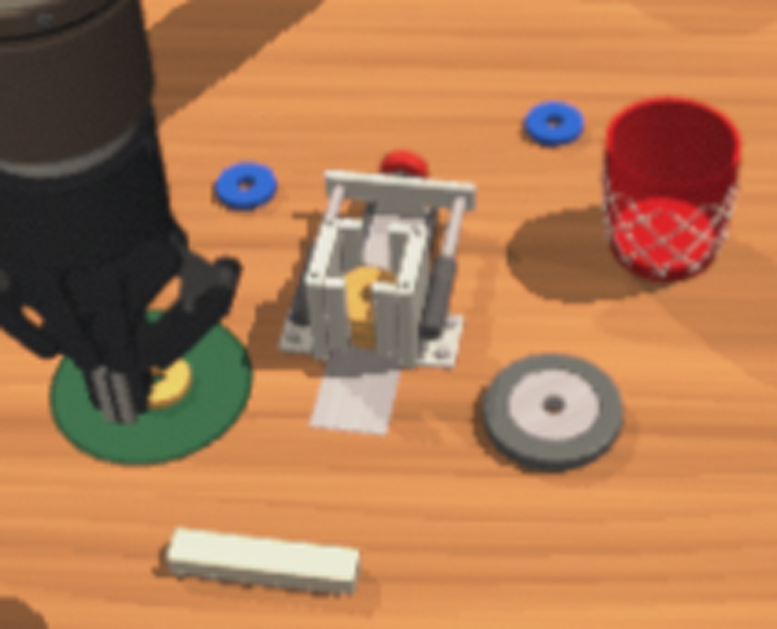

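View pics/t11.png

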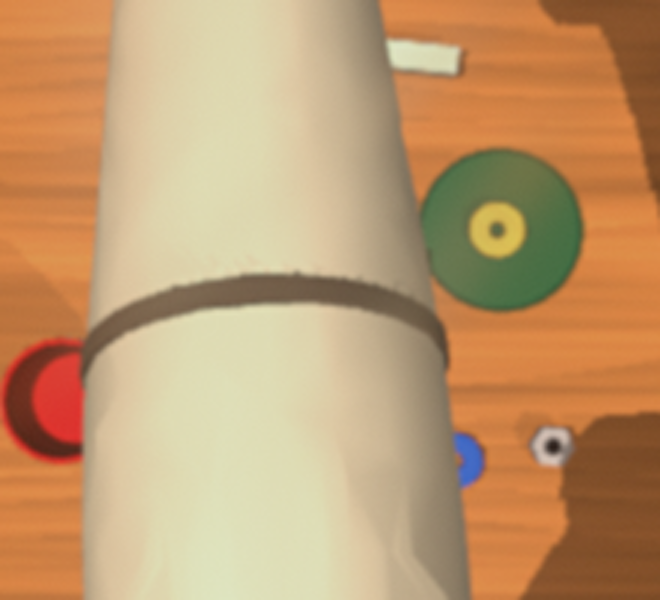

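The top view has the washer at crop (497,230) and the mat centre at (501,230). That puts the washer 3 mm off centre and flat. The scene view shows the button out and the wheel, glass and dresser where they were. The top view shows the nut in place too. I hand in.

Run:
```python
from bench import arm
print(arm.job_done())
```

```text
the job is handed in; nothing more can be done
None
```

The job is handed in: one washer was fed and now lies flat on the green mat, about 3 mm from its centre.

- **Press:** I pressed the button slowly until the force rose about 10 N with no further travel, so the plunger was at its stop. When I backed off, the plunger sprang fully out and one washer stood at the outlet.
- **Slide:** I pushed the washer with the flat back of the closed fingers in a straight slide of about 120 mm, then backed off and lifted clear.
- **Last checks:** The final pictures show the button out and the stack still in the feeder. The wheel, glass, nut and dressing stone show no visible movement, and the tool was touching nothing. The arm hid part of the last top view, so I judged the wheel and the button from the scene camera only. The clock stood at about 16.5 s of the 54 s.
- **Disagreement:** The two cameras differed by about 3 mm on positions. No check failed.

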